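# Click the filter slide into its detent under the guard window

## Robot

A 6-joint arm with a two-finger parallel gripper is mounted at the origin on the work surface. World frame = base frame: x ahead of the robot, y to its left, z up, the work surface at z = 0. Lengths are in m, angles in rad, forces in N, time in s.
With the tool pointing down it reaches from about 0.375 to 0.925 m from the base axis. Payload 5.7 kg.
Tool frame: the origin (TCP) lies midway between the tips of the shut fingers; the grasp point (between the pads) lies 19 mm behind it; z points along the fingers, y is the line along which they close (so a half turn about z gives the same grasp; the last joint's range is limited). The gripper opens to 88 mm and grips with 3 to 60 N. Pads are 20 mm wide; open, the fingers measure 115 mm over their backs; the gripper's body (75 mm by 178 mm) begins 61 mm behind the grasp point.
Start: joints at [1.077, 0.359, 1.51, -0, 1.272, -0.115], TCP at [0.222, 0.557, 0.223] pointing down, gripper open.
Joint ranges: [-2.97, 2.97], [-1.01, 2.36], [0.21, 2.38], [-0.96, 4.11], [0.2, 2.71], [-2.98, 2.98]. Speed limits (rad/s): [2.39, 2.39, 3.14, 3.14, 3.14, 3.14].

## Interface

Orientations are given as a unit quaternion [x, y, z, w].
In Python, from bench import move_ptp, servo_line, goto_joints, move_gripper, sleep, inverse_kinematics, capture, PlanningError, close_job, spot_in, silhouettes, current_clock, current_joint_pos, current_qvel, current_joint_torque, current_position, current_orientation, current_force, current_torque, current_finger_gap, current_grip_force gives the robot as it stands. Calls block until the motion is done:
- move_ptp(position, orientation): joint-space move of the TCP to a pose.
- servo_line(position, orientation=None, rate=0.15, contact_N=None): straight line of the TCP; orientation=None keeps the orientation; rate is the mean speed in m/s. With contact_N (N) it stops when the force on the tool has changed by that much, and returns True; else False.
- goto_joints(angles): joint-space move.
- move_gripper(opening): finger opening in m; the grip force is fixed at half the most; returns when the fingers have stopped.
- sleep(seconds).
- inverse_kinematics(position, orientation): joint angles nearest the present ones, or None.
- capture(name): name is "scene" or "side" or "wrist"; returns a dict with "image" (400x640x3 uint8, blue, green, red), "range_z" (400x640 float32, m along the optical axis (not along the pixel's ray), 0 where there is no reading), "intrinsics" (3x3 intrinsics, pixels), "R" (3x3) and "t" (3): a world point X has camera coordinates R X + t. Camera axes: x right, y down, z forward; pixel columns grow to the right and rows downward; lengths in m; the calibration is good to about 2 mm. A picture is of the moment at which its call begins.
A pose or a line that the arm cannot do raises PlanningError and nothing moves.
- close_job(): hands the job in; it is judged then, once.
Trained networks look in the newest picture that a camera, given by its name, has taken for a name from the list of things; names that differ only in an ending like _2 or _b are one class to them, and where a whole thing is asked for, a point or a joint stands for the part that bears it (a point fixed in the world has none). Each returns a list of dicts, best first, with "conf" (0 to 1); they miss things now and then, are a little off and sometimes report something else, mostly with a low value. They report only what shows in the picture. A call takes as long as a camera call.
- spot_in(camera, query): "xy" ([column, row] in pixels, amid what is visible of it).
- silhouettes(camera, query): "region" (400x640 bool, what is visible of it) and "xy" ([column, row] in pixels, amid what is visible of it).
Readings, each from a call of its own:
- current_clock(): time.
- current_joint_pos(): joint angles.
- current_qvel(): joint speeds.
- current_joint_torque(): joint torques, N m.
- current_position(): TCP position.
- current_orientation(): TCP orientation.
- current_force(): force on the tool from outside, world axes, zero at the start.
- current_torque(): the same for the moment, N m.
- current_finger_gap(): finger opening in m.
- current_grip_force(): force on a finger pad.
Only numpy, scipy, OpenCV 4.12 (cv2) and the standard library are available. Lean on these libraries where they do the work, as an engineer would, in place of code of your own. Each camera call takes 0.05 s, during which the arm holds its last target. There are 200 camera calls.

## Task

Slide the clear roof window of the guard box fully open along its track. Then reach in, take the filter slide by its upright knob and push it towards the black optics housing until the sprung ball clicks into the notch in its edge, without pushing it on past the click. Finish still gripping the knob, holding the slide still at the notch; leave the window open and do not disturb the bottle, the vials or the box of wipes.

Things in the scene. Friction and masses are not known exactly. Their poses are not given: they have to be found in the camera images.
- guard_box: Clear guard box 280 (x) x 420 (y) mm, fixed to the table; place and yaw vary. Origin: centre of its foot's underside; z up. Window and filter slide move along its y axis; heights z are above the table. Fixed clear pane over its +y half (top z 152 mm) above the black optics housing; the window covers the -y half, an opening 190 (y) x 244 (x) mm between side tracks up to z 170 mm.
- window (a joint): Sliding roof window, clear pane 266 x 200 x 6 mm (top z 162 mm): 0 = shut, 0.19 m = fully open against its stop, moving along the box's +y over the fixed pane. About 2 N of friction; it stays where it is left. Starts shut or up to 25 mm ajar.
- window_grip (a point): Point in the window's upright aluminium grip fin, 12 mm below its top (z 186 mm). The fin stands in the middle of the pane: 14 mm thick along y, 60 mm long along x, top at z 198 mm, foot flange up to z 165 mm.
- filter_slide (a joint): Travel of the filter slide along the box's +y (m): 0 = drawn out, 0.10 = stop. Starts at 0 to 0.02; the notch comes at 0.045 to 0.075, set by where the detent block stands. Moving takes about 1 N; the ball pulls the slide in with up to 4 N over the last 4 mm to the notch, and about 6 N push it out again. Let go within 2 mm of the notch, it centres itself.
- knob (a point): Point in the slide's upright aluminium knob, 12 mm below its top (z 128 mm). Knob: 14 mm wide along x, 30 mm long along y, z 86 to 140 mm, best pinched across x from above; 20 mm from the -y end of the slide, a black bar 170 x 45 x 8 mm along y (z 78 to 86 mm) with two round glass filters.
- notch (a point): Middle of the notch, 9 mm wide, in the +x edge of the slide (x = 22.5 mm, z = 82 mm), 30 mm further along +y than the knob's middle. Moves with the slide.
- detent_block: Steel block 28 x 22 mm, 88 mm high, beside the rail on its +x side (box x 32 to 60 mm); its place along y varies. Holds the sprung steel ball, 12 mm diameter. Axes as the guard box's; origin at table height at box x = 0, at the ball's y: the slide is at the notch when notch and this origin have the same y in the box's frame.
- ball (a point): Point on the ball's line at the slide's edge (box x = 22.5 mm, z = 82 mm): notch meets it when the ball is in the notch. Fixed with the block.
- wash_bottle: White plastic bottle with red cap, 68 mm diameter, 170 mm high, loose; bystander. Origin: centre of its underside.
- vial0: Amber vial, 28 mm diameter, 62 mm high, loose; bystander. Origin: centre of its underside.
- vial1: Second amber vial, the same size; bystander. Origin: centre of its underside.
- wipes: Green box of wipes 110 x 120 x 85 mm, loose; bystander. Origin: centre of its underside.

How it is judged:
On the way:
1. the window is slid fully open (value of joint window above 0.175 m), for 0.2 s.
At the end, for the whole second after the job is handed in: The window is open (within 20 mm of its stop), the notch is within 2 mm of the ball along the rail, the slide is still (under 4 mm/s), and the fingers hold it (contact force over 3 N) (value of joint window above 0.17 m and y of notch in the frame of detent_block between -0.002 and 0.002 m and velocity of joint filter_slide between -0.004 and 0.004 m/s and contact force between the fingers and filter_slide above 3 N); the arm keeps its last pose, push and grip.
It fails at once if the filter slide is pushed more than 10 mm past the notch (y of notch in the frame of detent_block above 0.01 m).
It fails at once if the wash bottle, a vial or the box of wipes is moved more than 30 mm or tipped over (distance of any of wash_bottle, vial0, vial1, wipes from where it was at the start of the episode above 0.03 m or angle between any of wash_bottle, vial0, vial1's own z axis and vertical above 0.5 rad).
It also fails if it takes over 51 s, if anything falls off the work surface, if the arm or the gripper's body presses on something with over 40 N, if the wrist force passes 120 N, or if a joint passes its speed limit or range.

## Working session

There is one attempt and no reset: what is moved stays moved. The work goes in short steps, each a Python script; the robot and the scene stay as the last script left them, time stands still between calls to the robot, and variables do not carry over. Pictures are saved under pics/ and viewed, at most 10 in all, crops included, and the job is handed in when it is done.

```bash
mkdir -p pics; ls; cat > h.py <<'E'
from bench import *
import numpy as np, cv2
def world(c,uv,z=None,plane=None):
    K=np.array(c["intrinsics"]);R=np.array(c["R"]);t=np.array(c["t"])
    d=np.linalg.inv(K)@np.array([uv[0],uv[1],1.0])
    o=-R.T@t; r=R.T@d
    if plane is not None: return o+r*(plane-o[2])/r[2]
    return o+r*z
def proj(c,X):
    p=np.array(c["intrinsics"])@(np.array(c["R"])@X+np.array(c["t"])); return p[:2]/p[2]
E
python3 - <<'E'
from h import *
for n in ["scene","side"]:
    c=capture(n); cv2.imwrite(f"pics/{n}0.png",c["image"]); np.savez(f"{n}0.npz",**c)
    print(n,-np.array(c["R"]).T@c["t"])
    for q in ["guard_box","window","window_grip","knob","notch","detent_block","ball","wash_bottle","vial0","wipes","filter_slide"]:
        for s in spot_in(n,q)[:3]:
            u=np.array(s["xy"]);z=c["range_z"][int(u[1]),int(u[0])]
            print(q,round(s["conf"],2),u.round(1),world(c,u,z=z).round(3))
print(current_clock())
E
```

```text
pics
scene [ 1.23160665 -0.26104297  0.69796072]
guard_box 0.63 [150.4 239.7] [ 0.443 -0.424  0.1  ]
guard_box 0.56 [341.8 245.7] [ 0.687 -0.015  0.161]
window 0.56 [312.8 231.6] [ 0.623 -0.06   0.164]
window 0.38 [150.3 237.4] [ 0.441 -0.423  0.106]
window_grip 0.65 [312.5 226.5] [ 0.609 -0.056  0.167]
knob 0.54 [285.2 260.7] [ 0.615 -0.127  0.088]
notch 0.49 [285.5 260.6] [ 0.616 -0.127  0.088]
ball 0.39 [471.  236.9] [0.65  0.392 0.037]
wash_bottle 0.57 [153.6 240.1] [ 0.439 -0.418  0.094]
vial0 0.63 [448.1 212. ] [0.531 0.401 0.038]
vial0 0.5 [471.  235.1] [0.648 0.392 0.042]
wipes 0.64 [149.3 300.5] [ 0.63  -0.427  0.086]
filter_slide 0.52 [283.9 263.7] [ 0.615 -0.131  0.079]
side [0.18595854 0.85958344 0.90646521]
guard_box 0.74 [282.9 219.2] [0.561 0.152 0.151]
guard_box 0.57 [248.5 339.2] [0.517 0.417 0.042]
window 0.95 [302.  167.8] [ 0.598 -0.044  0.161]
window_grip 0.75 [303.1 168.3] [ 0.593 -0.042  0.163]
window_grip 0.4 [250.4 342.1] [0.513 0.419 0.035]
wash_bottle 0.79 [399.6 129.2] [ 0.413 -0.41   0.125]
vial0 0.56 [251.8 341.8] [0.511 0.415 0.033]
vial0 0.47 [203.  323.5] [0.634 0.417 0.031]
wipes 0.67 [349.4 130.7] [ 0.58  -0.396  0.084]
1.2
```

View pics/scene0.png

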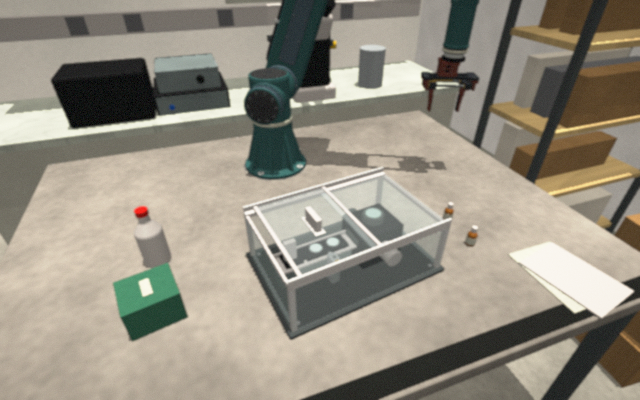

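View pics/side0.png

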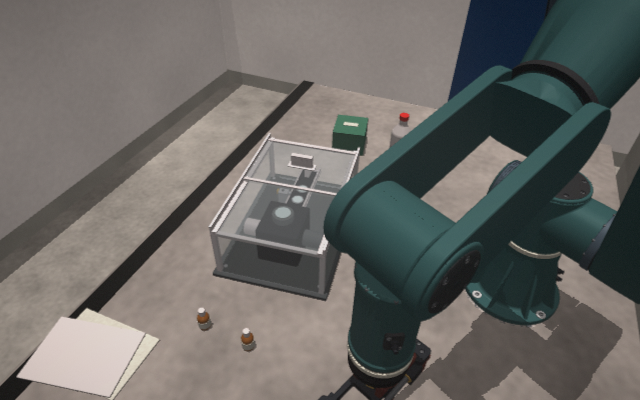

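The box's +y runs along world +y, slightly rotated, with the fin at about (312,222) in the scene view. Bottle and wipes stand on the -y side, vials beyond +y. I'll estimate the box pose from its corners, then go above for a wrist view.

```bash
python3 - <<'E'
from h import *
c=dict(np.load("scene0.npz"))
A=[world(c,u,plane=.17) for u in [(246,210),(380,174),(447,220)]]
B=[world(c,u,plane=.0) for u in [(291,334),(441,268)]]
print(np.round(A,3),np.round(B,3))
d=A[1]-A[0]; yaw=np.arctan2(-d[0],d[1]);print("yaw",yaw,np.linalg.norm(d))
d=B[1]-B[0]; print(np.arctan2(-d[0],d[1]),np.linalg.norm(d))
p=np.array(current_position());q=current_orientation();print(p,q)
servo_line([p[0],p[1],0.4],rate=0.3)
# tool down, tool y along box y: 
from scipy.spatial.transform import Rotation as Ro
M=Ro.from_quat(q).as_matrix();print(M.round(2))
for a in (yaw,yaw+np.pi):
    Y=np.array([-np.sin(a),np.cos(a),0]);Z=np.array([0,0,-1]);X=np.cross(Y,Z)
    qq=Ro.from_matrix(np.c_[X,Y,Z]).as_quat()
    print(a,qq,inverse_kinematics([.6,-.05,.42],qq))
    Xa=Y; Ya=np.cross(Z,Xa)
    print(" x-pinch",inverse_kinematics([.6,-.1,.3],Ro.from_matrix(np.c_[Xa,Ya,Z]).as_quat()))
print(current_clock())
E
```

```text
[[ 0.497 -0.188  0.17 ]
 [ 0.456  0.197  0.17 ]
 [ 0.697  0.247  0.17 ]] [[ 0.751 -0.157  0.   ]
 [ 0.694  0.271  0.   ]]
yaw 0.10707490268049455 0.38735138840252153
0.13364169704817852 0.4321688519993856
[0.22186924 0.55743531 0.22263167] [ 1.88258654e-01  9.82119481e-01 -6.04452862e-05 -6.98280779e-06]
[[-0.93  0.37 -0.  ]
 [ 0.37  0.93 -0.  ]
 [-0.   -0.   -1.  ]]
0.10707490268049455 [-0.05351188  0.99856721  0.          0.        ] [-1.97829159e-01  2.54465035e-01  1.18978217e+00 -4.44089210e-16
  1.69734545e+00 -1.87570039e+00]
 x-pinch [-2.78663205e-01  3.13667065e-01  1.38466754e+00 -4.44089210e-16
  1.44325804e+00 -3.85738108e-01]
3.248667556270288 [0.99856721 0.05351188 0.         0.        ] [-1.97829159e-01  2.54465035e-01  1.18978217e+00 -4.44089210e-16
  1.69734545e+00  1.26589227e+00]
 x-pinch [-2.78663205e-01  3.13667065e-01  1.38466754e+00 -4.44089210e-16
  1.44325804e+00  2.75585455e+00]
1.9417
```

```bash
cat >> h.py <<'E'
from scipy.spatial.transform import Rotation as Ro
def q_yp(a):  # close along box y
    Y=np.array([-np.sin(a),np.cos(a),0]);Z=np.array([0,0,-1.]);return Ro.from_matrix(np.c_[np.cross(Y,Z),Y,Z]).as_quat()
def q_xp(a):  # close along box x, tool x = box y
    X=np.array([-np.sin(a),np.cos(a),0]);Z=np.array([0,0,-1.]);return Ro.from_matrix(np.c_[X,np.cross(Z,X),Z]).as_quat()
E
python3 - <<'E'
from h import *
move_ptp([.59,-.05,.42],q_yp(.12+np.pi))
c=capture("wrist"); cv2.imwrite("pics/w1.png",c["image"]); np.savez("wrist1.npz",**c)
print(-np.array(c["R"]).T@c["t"],np.array(c["R"]).round(2).tolist())
for q in ["window","window_grip","knob","notch","detent_block","ball","filter_slide"]:
    for s in spot_in("wrist",q)[:2]:
        u=np.array(s["xy"]);z=c["range_z"][int(u[1]),int(u[0])]
        print(q,round(s["conf"],2),u.round(1),world(c,u,z=z).round(3))
print(current_clock())
E
```

```text
[ 0.65981464 -0.04032439  0.58099024] [[0.12, -0.99, -0.0], [-0.96, -0.12, 0.26], [-0.25, -0.03, -0.97]]
window 0.8 [322.8 146.4] [ 0.622 -0.047  0.197]
window_grip 0.62 [325.3 146.1] [ 0.623 -0.05   0.195]
4.8583
```

View pics/w1.png

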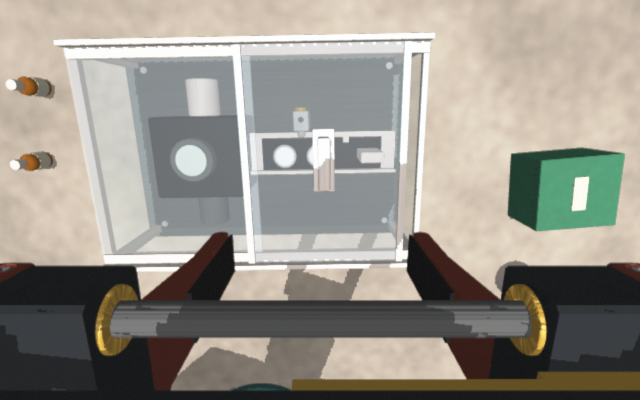

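Wrist view: box upright in the image, +y to the left; fin at (323,160), knob at (370,156), detent block at (301,119), notch (346,139). I'll turn the depth data into fin and rail poses.

```bash
python3 - <<'E'
from h import *
c=dict(np.load("wrist1.npz"));K,R,t=c["intrinsics"],c["R"],c["t"]
v,u=np.mgrid[0:400,0:640];d=c["range_z"]
P=(np.stack([u,v,np.ones_like(u)],-1)@np.linalg.inv(K).T*d[...,None]-t)@R
ok=(d>0)&(v<230)&(P[...,0]>.3)
f=ok&(abs(P[...,2]-.196)<.012)&(u>290)&(u<350)
for n,m in (("fin",f),("rail",ok&(abs(P[...,2]-.170)<.004))):
    Q=P[m]; r=cv2.minAreaRect((Q[:,:2]*1000).astype(np.float32))
    print(n,len(Q),r,Q[:,2].min(),Q[:,2].max(),np.median(Q[:,2])); print(u[m].min(),u[m].max(),v[m].min(),v[m].max())
A=world(c,(55,43),plane=.17);B=world(c,(433,36),plane=.17);D=world(c,(412,268),plane=.17);print(A,B,D,np.arctan2(-(A-B)[0],(A-B)[1]))
a=world(c,(241,50),plane=.16);print(a)
for n,p,z in(("block",(301,119),.088),("ballend",(301,110),.088),("notch",(346,139),.084),("knobtop",(370,153),.14)):print(n,world(c,p,plane=z),d[p[1],p[0]],P[p[1],p[0]])
cv2.imwrite("pics/w1c.png",cv2.resize(c["image"][80:210,235:435],None,fx=4,fy=4,interpolation=cv2.INTER_CUBIC))
E
```

```text
fin 659 ((602.4281616210938, -51.27698516845703), (59.5180549621582, 13.793030738830566), 7.168123245239258) 0.1864381796378632 0.19925520106828315 0.1967005551759328
318 330 137 190
rail 2609 ((617.8395385742188, 38.560638427734375), (224.47439575195312, 419.47833251953125), 7.863656520843506) 0.16600057134322618 0.1733368012063454 0.1685478322869783
54 434 32 226
[0.69574932 0.25825479 0.17      ] [ 0.75305897 -0.15286492  0.17      ] [ 0.4780433  -0.18226129  0.17      ] 0.1385063704217786
[0.71471804 0.05705707 0.16      ]
block [ 0.64532352 -0.01473141  0.088     ] 0.40873694 [ 0.64746241 -0.01850894  0.16076542]
ballend [ 0.65735254 -0.01343628  0.088     ] 0.40652224 [ 0.65771377 -0.01738122  0.16032987]
notch [ 0.62545386 -0.08103437  0.084     ] 0.4132897 [ 0.63085932 -0.07463009  0.16218389]
knobtop [ 0.61558953 -0.10929834  0.14      ] 0.41786245 [ 0.61778295 -0.10587747  0.16187164]
```

View pics/w1c.png

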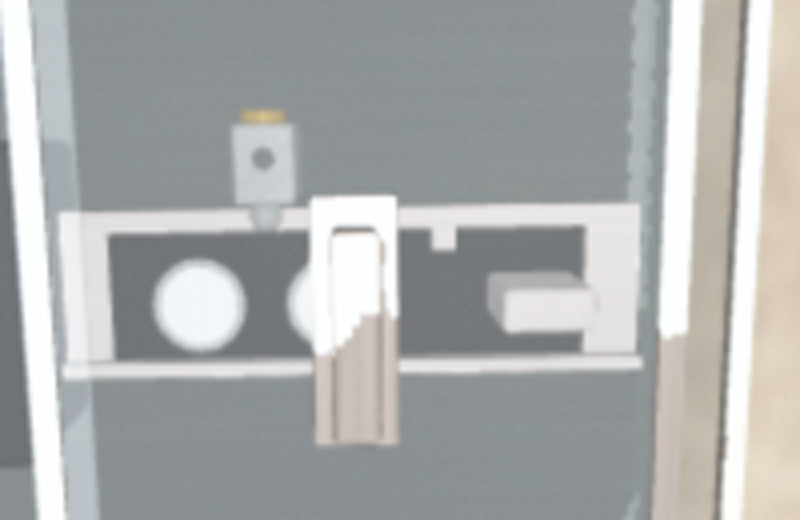

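Clear: fin centre at (0.602,-0.051), yaw ≈ 0.133. Slide is well before the ball (notch crop ≈(443,238), ball ≈(265,215)). Now I open the window.

```bash
python3 - <<'E'
from h import *
a=.133; q=q_yp(a+np.pi); ey=np.array([-np.sin(a),np.cos(a),0]); f=np.array([.6024,-.0513,0])
move_ptp(f+[0,0,.25],q)
move_gripper(.06)
print("down",servo_line(f+[0,0,.173],rate=.1,contact_N=10))
print("gap",move_gripper(0.0),current_finger_gap(),current_grip_force(),current_force())
p0=np.array(current_position())
print("hit",servo_line(p0+ey*.2,rate=.07,contact_N=14))
p=np.array(current_position());print("travel",(p-p0)@ey,p,current_force(),current_clock())
E
```

```text
down False
gap False 0.013629563750616422 29.997316002845764 [-0.1104658   1.07689432  0.56070026]
hit True
travel 0.17106545161497927 [0.57871964 0.11813882 0.17300056] [-0.13495123 -2.34199486  3.86096707] 10.0333
```

```bash
python3 - <<'E'
from h import *
a=.133; q=q_yp(a+np.pi)
move_gripper(.06); p=np.array(current_position())
servo_line(p+[0,0,.07],rate=.2)
ey=np.array([-np.sin(a),np.cos(a),0]);ex=np.array([np.cos(a),np.sin(a),0])
C=np.array([.6024,-.0513,0])
move_ptp(C-.02*ey-.03*ex+[0,0,.36],q)
c=capture("wrist"); np.savez("wrist2.npz",**c); cv2.imwrite("pics/w2.png",c["image"])
for qn in ["window_grip","knob","notch","detent_block","ball"]:
    for s in spot_in("wrist",qn)[:2]:
        u=np.array(s["xy"]);z=c["range_z"][int(u[1]),int(u[0])];P=world(c,u,z=z)
        print(qn,round(s["conf"],2),u.round(1),P.round(4),"box rel fin0:",((P-C)@ex).round(4),((P-C)@ey).round(4))
print(current_clock())
E
```

```text
window_grip 0.98 [135.9 130.7] [0.6008 0.1135 0.1732] box rel fin0: 0.0202 0.1636
knob 0.79 [308.3 142.5] [ 0.6038 -0.0542  0.087 ] box rel fin0: 0.001 -0.0031
notch 0.85 [302.7 141.4] [ 0.6042 -0.0472  0.0875] box rel fin0: 0.0024 0.0038
detent_block 0.63 [281.2 105.2] [ 0.6437 -0.0166  0.0896] box rel fin0: 0.0455 0.0289
ball 0.84 [282.2 103.9] [ 0.6453 -0.0177  0.09  ] box rel fin0: 0.047 0.0277
12.5917
```

View pics/w2.png

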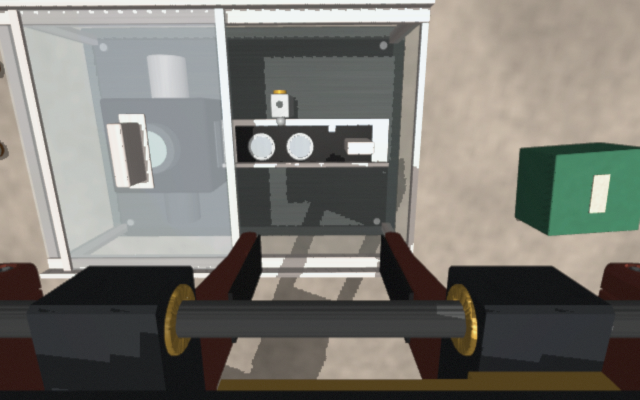

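The window is open (fin at (128,155)), with knob top at (361,147), notch (331,128) and block (280,105). I'll measure them with depth.

```bash
python3 - <<'E'
from h import *
a=.133
ey=np.array([-np.sin(a),np.cos(a),0]);ex=np.array([np.cos(a),np.sin(a),0]);C=np.array([.6024,-.0513,0])
c=dict(np.load("wrist2.npz"));K,R,t=c["intrinsics"],c["R"],c["t"]
v,u=np.mgrid[0:400,0:640];d=c["range_z"]
P=(np.stack([u,v,np.ones_like(u)],-1)@np.linalg.inv(K).T*d[...,None]-t)@R
X=(P-C)@ex;Y=(P-C)@ey;Z=P[...,2]
def rep(n,m): print(n,m.sum(),*(np.percentile(A[m],[1,10,50,90,99]).round(4) for A in(X,Y,Z)), (X[m].min()+X[m].max())/2,(Y[m].min()+Y[m].max())/2)
ok=(d>0)&(v<230)
rep("knobtop",ok&(Z>.130)&(Z<.15)&(u>335)&(u<385)&(v>135)&(v<165))
rep("block",ok&(Z>.083)&(Z<.096)&(X>.030)&(X<.061)&(u>262)&(u<300)&(v<118))
rep("fin",ok&(Z>.185)&(Z<.205)&(u<160)&(u>95))
s=ok&(Z>.078)&(Z<.095)&(abs(X)<.0235)&(u>225)&(u<395)
rep("slidebar",s); m=s&(X<-.017);rep("edge-",m)
cv2.imwrite("pics/w2c.png",cv2.resize(c["image"][80:180,225:395],None,fx=4.5,fy=4.5,interpolation=cv2.INTER_NEAREST))
E
```

```text
knobtop 355 [-0.0059 -0.0046  0.0008  0.0062  0.0071] [-0.0771 -0.0738 -0.0618 -0.0498 -0.0474] [0.1346 0.1371 0.1386 0.1397 0.1404] 0.0006328099632581679 -0.062327665949677494
block 455 [0.0317 0.0341 0.0458 0.0573 0.0608] [0.0208 0.0224 0.0311 0.0398 0.0421] [0.0842 0.0855 0.0867 0.0882 0.0899] 0.04623746181045699 0.031226999023656797
fin 1319 [-0.0303 -0.0245  0.0002  0.0231  0.0284] [0.1637 0.1642 0.1677 0.1755 0.1776] [0.1856 0.1888 0.1964 0.1976 0.1983] -0.0011663507935434688 0.17067690249805567
slidebar 4599 [-0.0225 -0.0186  0.0013  0.0185  0.0221] [-0.0809 -0.058   0.0095  0.0718  0.0861] [0.0825 0.0839 0.0852 0.0868 0.0882] -6.960705914149656e-05 -0.007457212579959738
edge- 691 [-0.0234 -0.0224 -0.0198 -0.0173 -0.0171] [-0.0909 -0.0694  0.      0.0706  0.086 ] [0.0831 0.084  0.0851 0.0862 0.087 ] -0.020260782308740257 -0.007181799569986047
```

View pics/w2c.png

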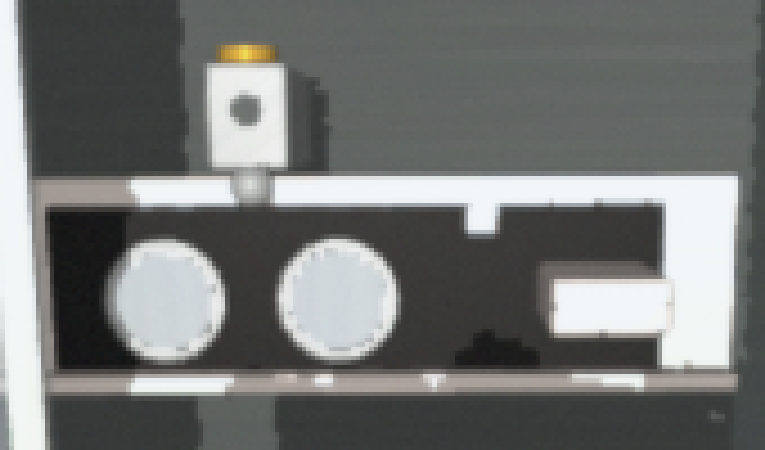

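```bash
python3 - <<'E'
from h import *
a=.133;q=q_xp(a)
ey=np.array([-np.sin(a),np.cos(a),0]);ex=np.array([np.cos(a),np.sin(a),0]);C=np.array([.6024,-.0513,0])
c=dict(np.load("wrist2.npz"))
for n,p,z in(("notch",(331.7,128),.086),("ball",(280.6,120.5),.082),("hole",(279.3,104),.088)):
    w=world(c,p,plane=z)-C;print(n,w@ex,w@ey)
K=C+.0006*ex-.0623*ey
move_ptp(K+[0,0,.26],q)
move_gripper(.05)
print("down",servo_line(K+[0,0,.112],rate=.1,contact_N=10),current_position())
move_gripper(0.0);print("gap",current_finger_gap(),current_grip_force(),current_force())
p0=np.array(current_position())
print(servo_line(p0+ey*.050,rate=.05,contact_N=12))
p=np.array(current_position());print("travel",(p-p0)@ey,current_force()@ey,current_clock());np.save("p0.npy",p0)
E
```

```text
notch 0.018547518467804013 -0.03201110410012684
ball 0.027398309191490104 0.031059279632730794
hole 0.04691462069858741 0.03136749727161594
down False [ 0.61178991 -0.11312886  0.11269024]
gap 0.01409026605949618 29.9991175532341 [-5.54027942 -0.94089382  3.90062861]
False
travel 0.05054963102620082 1.4626924871375495 17.8583
```

```bash
python3 - <<'E'
from h import *
a=.133;ey=np.array([-np.sin(a),np.cos(a),0]);p0=np.load("p0.npy")
prev=None
for s in [.054,.056,.057,.058,.059,.060,.061,.062,.063,.064]:
    servo_line(p0+ey*s,rate=.02); sleep(.1)
    f=np.mean([current_force()@ey for _ in range(3)])
    print(s,round(float((np.array(current_position())-p0)@ey),5),round(float(f),2))
print(current_clock(),current_finger_gap())
E
```

```text
0.054 0.05413 -0.29
0.056 0.05605 -0.28
0.057 0.05694 -1.54
0.058 0.05805 0.38
0.059 0.05935 1.4
0.06 0.0606 2.02
0.061 0.06196 2.82
0.062 0.06309 4.09
0.063 0.06335 -0.27
0.064 0.06356 -1.62
21.4583 0.014159344915502187
```

The force rises to a +4 N pull and then flips sign at 0.0633 m, so this is the click, and it agrees with vision (0.0632). I'll release briefly so it self-centres, regrip and check.

```bash
python3 - <<'E'
from h import *
a=.133;ey=np.array([-np.sin(a),np.cos(a),0]);ex=np.array([np.cos(a),np.sin(a),0]);C=np.array([.6024,-.0513,0]);p0=np.load("p0.npy")
print("before",current_force()@ey)
move_gripper(.03);sleep(.3);print("free",current_force()@ey,(np.array(current_position())-p0)@ey)
move_gripper(0.);sleep(.3);print("regrip",current_force()@ey,(np.array(current_position())-p0)@ey,current_finger_gap(),current_grip_force())
for n in ("wrist","scene"):
    c=capture(n);np.savez(n+"3.npz",**c)
    print(n,[(s["conf"],s["xy"]) for s in spot_in(n,"ball")[:1]+spot_in(n,"window_grip")[:1]])
    i=c["image"]
    if n=="scene": i=cv2.resize(i[180:320,230:460],None,fx=3,fy=3,interpolation=cv2.INTER_CUBIC)
    cv2.imwrite(f"pics/{n}3.png",i)
print(current_clock())
E
```

```text
before -1.6193799710807175
free -0.05331494943497968 0.06402681971089842
regrip 1.2635415091116629 0.06402176537398438 0.013735601947716189 30.000528395175934
wrist [(0.87, [398.3, 181.3]), (0.94, [318.0, 55.8])]
scene [(0.66, [331.6, 254.5]), (0.95, [373.3, 206.2])]
23.2417
```

View pics/wrist3.png

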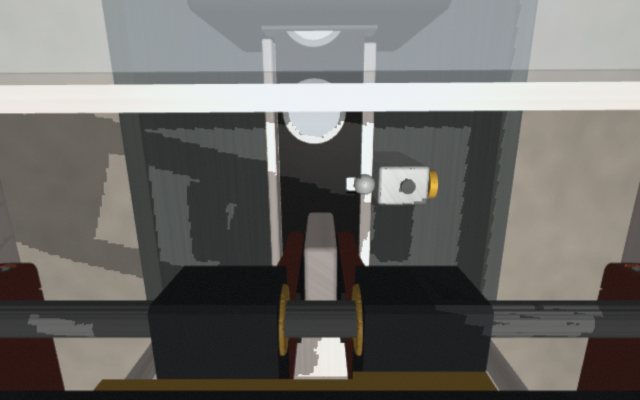

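View pics/scene3.png

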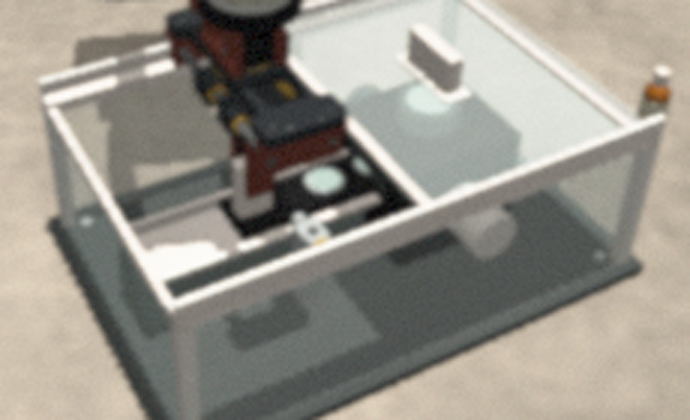

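The wrist view shows the ball (365,184) in line with the notch (352,184). In the scene view the window is open, with its fin far along +y, and the fingers hold the knob. I'm handing in.

```bash
python3 -c "
from bench import *
print(close_job())"
```

```text
the job is handed in; nothing more can be done
None
```

The window is open against its stop, and the gripper still holds the filter slide's knob with the ball seated in the notch; the job is handed in and I haven't seen the verdict.

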